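Unlock, load and lock the shuttle of a plate imager

ROBOT

A 6-joint arm with a two-finger parallel gripper is mounted at the origin on a cart in front of the work surface, level with it; the furniture and walls round the work are solid. World frame = base frame: x ahead of the robot, y to its left, z up, the work surface at z = 0. Lengths are in mm, angles in rad, forces in N, time in s.
With the tool pointing down it reaches from about 225 to 725 mm from the base axis. Payload 3.1 kg.
Tool frame: the origin (TCP) lies midway between the tips of the shut fingers; the grasp point (between the pads) lies 19 mm behind it; x points along the fingers, z is the direction in which the jaws open and shut, and the axes are right-handed (so a half turn about x gives the same grasp; the last joint's range is limited). The gripper opens to 85 mm and grips with 20 to 120 N. Pads are 22 mm wide; open, the fingers measure 114 mm over their backs; the gripper's body (76 mm by 85 mm) begins 54 mm behind the grasp point. The pads swing forward as they close: fully open they stand 13 mm farther back than shut.
Start: joints at [1.099, 0.048, 0.099, 1.622, 0, 1.443], TCP at [176.967, 494.267, 231.312] pointing down, gripper open.
Joint ranges: [-2.91, 2.91], [-0.99, 1.94], [-1.21, 1.42], [-2.12, 2.29], [-1.49, 1.47], [-3.14, 3.14]. Speed limits (rad/s): [2.79, 2.79, 3.14, 3.14, 3.14, 3.14].

INTERFACE

Orientations are given as a unit quaternion [w, x, y, z].
In Python, from cell import bot, imaging gives the robot as it stands.
- The arm moves only by the tool jog_arm, never from a script. Its argument "steps" is a list that holds one entry, the list of rows, each a list of 6 numbers: the shift along the tool's x, y, z in mm, then the turn, a rotation vector about the tool's x, y, z in rad. A call has 1 to 10 rows; each row shifts and turns the pose as measured when the row begins, along the tool's axes as they then stand; what a row does not reach is not made up. A row lasts 1/10 s, in which the tool goes at most 50 mm and 8.59 degrees, less where a joint would pass 70% of its speed; a pose out of reach is approached as far as the arm can. A call is refused whole if a number of a shift passes 50 or a number of a turn 0.15, either way. A call with a gripper value outside its range is refused whole. "fingers" is the gripper command: -1 is shut, 1 is fully open, values between are in proportion, set as the call begins (left out, the last holds). The fingers move at their own pace and stop on an object; "force" is the grip in N (left out, the last holds). Time passes only in rows, so rows that do not move let the fingers close. It gives the time, the measured TCP pose, the force and the opening at its end, in the units of the state.
- bot.state(): the state, without advancing time (a new reading comes with each control period).
- imaging.camera(name): name is "scene" or "top" or "wrist"; returns a dict with "frame" (420x560x3 uint8, blue, green, red), "fx", "fy", "cx", "cy" (pixels), "extrinsics" (4x4, takes a point from camera to world coordinates); the wrist camera has in their place "mount" (4x4, takes a point from camera to tool coordinates, whose origin is the TCP and whose axes are the tool frame's). Camera axes: x right, y up, looking along -z (the intrinsics and any distortion apply to the point x, -y, -z); pixel columns grow to the right and rows downward; lengths in mm; the calibration is good to about 2 mm. A picture is of the moment at which its call begins: read the wrist's pose just before it. There is no depth.
- bot.close_job(): hands the job in, once; it reports no verdict.
The state is a dict: "time_s": time; "joint_positions": joint angles; "qd": joint speeds; "joint_efforts": joint torques, N m; "eef_pos": TCP position; "ee_rot": TCP orientation; "wrist_force": force on the tool from outside, world axes, zero at the start; "wrist_torque": the same for the moment, N m; "opening": finger opening in mm.
Only numpy, scipy, OpenCV 4.12 (cv2) and the standard library are available. Lean on these libraries where they do the work, as an engineer would, in place of code of your own. Each camera call takes 0.05 s, during which the arm holds its last target.

TASK

Load the culture plate into the imager: push the red-knobbed lever round the outer side until it points at the camera bridge, so that the low point of the brass cam faces the track, then push the shuttle by its blue plate all the way home under the camera, and push the lever back to lock it there. Nothing needs gripping: push gently with the fingertips, do not touch or lift the culture plate in its nest, and leave everything round the imager where it is.

Things in the scene. Friction and masses are not known exactly. Their poses are not given: they have to be found in the camera images.
- station: Imager fixed on the bench. Origin on the bench under the track's centre line; x = feed direction (away from the robot, to the camera bridge), y left, z up. Dark bed plate x -0.130 to 0.192, |y| < 0.075, and cam pad x -0.12 to 0.04, y 0.065 to 0.155; top 12 mm high. White bridge x 0.080 to 0.188, |y| < 0.071, 190 mm high. Vertical cam axis at x -0.035, y 0.110.
- shuttle (a joint): Shuttle position along the station's x, m: 0 = fully back (loading), 0.114 = home on the end stop under the camera. About 3 N moves it; it stays where left. The follower on its left side (bar with a steel roller at each end, top 36 mm high) runs past the cam: at the cam's high point the front roller is stopped at about 0.02; at home the high point turns in behind the rear roller.
- push_face (a point): Centre of the rear face of the shuttle's blue upright push plate (normal along the station's -x), 52 mm above the bench; at x -0.115, y 0 in the station frame when the shuttle is at 0. Plate 70 mm wide, 6 mm thick, top edge 75 mm above the bench. The shuttle is 104 mm wide, its top 27 mm above the bench.
- cam (a joint): Angle of the eccentric brass cam (48 mm disc, 10 mm off its axis, red dot at its high point) with its lever, rad: 0 = locked, high point to the track, lever along the station's -x; grows clockwise from above, lever passing over +y, to 3.14 = low point to the track, lever along +x. Stops at both ends; about 5 N at the knob turns it; it stays where left.
- knob (a point): Middle of the upright red knob at the lever's end, 55 mm from the cam axis, 66 mm above the bench. Round, 18 mm thick, straight part 54 to 78 mm above the bench, top at 83 mm; the lever arm under it lies 35 to 42 mm above the bench.
- nest (a point): Centre of the floor of the round black nest on the shuttle (27 mm above the bench, rim 7 mm high).
- plate: Loose culture plate (clear petri dish, 89 mm across, 16 mm high, beige filling) lying in the shuttle's nest; origin at the centre of its underside.
- next_plate: Another petri dish, 89 mm across and 16 mm high, waiting on the bench left of the imager; bystander. Origin at the centre of its underside.
- amber_bottle: Brown bottle with black cap, 46 mm across, 115 mm high, behind to the left; bystander. Origin under its centre.
- small_bottle: Small yellow bottle, 25 mm across, 50 mm high, behind to the left; bystander. Origin under its centre.
- marker: Red and white marker pen, 135 mm long along its y, 16 mm thick, lying at the front of the bench; bystander. Origin under its middle.
- timer: Red and white turn-dial timer, 66 mm across, 45 mm high, on the right of the bench; bystander. Origin under its centre.

How it is judged:
By the outcome, as a careful person would: the job done as asked, in the order asked, and still so for the second after the job is handed in, with the robot touching nothing.
It also fails if it takes over 69 s, if anything falls off the work surface, if the arm or the gripper's body presses on something with over 40 N, if the wrist force passes 120 N, or if a joint passes its speed limit or range.

## Working session

There is one attempt and no reset: what is moved stays moved. The work goes in short steps, Python scripts to look and compute and a tool call to move; the robot and the scene stay as the last step left them, time stands still between calls to the robot, and variables do not carry over. Pictures are saved under pics/ and viewed, and the job is handed in when it is done.

Besides the shell and the picture viewer there is one more tool, called after ">>>" by a JSON object that holds its "name" and its "arguments", one argument or row to a line. jog_arm: Moves the arm, as the interface text tells. Its arguments: {"type":"object","properties":{"steps":{"type":"array","items":{"type":"array","items":{"type":"array","items":{"type":"number"}}}},"fingers":{"type":"number"},"force":{"type":"number"}},"required":["steps"]}

```bash
ls; mkdir -p pics; python3 - <<'E'
from cell import bot, imaging
import cv2,numpy as np
np.set_printoptions(precision=4,suppress=True)
print(bot.state())
for n in ["scene","top"]:
    c=imaging.camera(n); cv2.imwrite(f"pics/{n}0.png",c["frame"])
    print(n,{k:v for k,v in c.items() if k!="frame"})
    np.save(f"{n}0.npy",c["frame"])
E
```

```text
pics
{'time_s': 0.0, 'joint_positions': array([ 1.0992,  0.0488,  0.0976,  1.622 , -0.    ,  1.443 ]), 'qd': array([0.0006, 0.0003, 0.0015, 0.0005, 0.0012, 0.001 ]), 'joint_efforts': array([ -0.    , -33.8779,  32.0016,   0.0201,  -0.    ,  -0.    ]), 'eef_pos': array([176.6907, 493.7094, 230.1054]), 'ee_rot': array([ 0.5774, -0.4075,  0.5789,  0.4067]), 'wrist_force': array([ 0.2127, -0.9763,  0.731 ]), 'wrist_torque': array([0.0499, 0.0303, 0.0273]), 'opening': 85.42208104104581}
scene {'fx': 389.1245169780518, 'fy': 389.1245169780518, 'cx': 281.4716144517026, 'cy': 206.98778379956596, 'extrinsics': array([[   0.6484,    0.5017,   -0.5726, -167.9814],
       [  -0.7613,    0.4246,   -0.4901, -504.9829],
       [  -0.0027,    0.7537,    0.6572,  869.3249],
       [   0.    ,    0.    ,    0.    ,    1.    ]])}
top {'fx': 380.05687444230307, 'fy': 380.05687444230307, 'cx': 284.0846591230028, 'cy': 207.29603141140515, 'extrinsics': array([[   0.0034,    0.9928,   -0.1196,  389.7396],
       [  -1.    ,    0.0037,    0.0022,   58.0988],
       [   0.0027,    0.1196,    0.9928, 1239.7709],
       [   0.    ,    0.    ,    0.    ,    1.    ]])}
```

View pics/scene0.png

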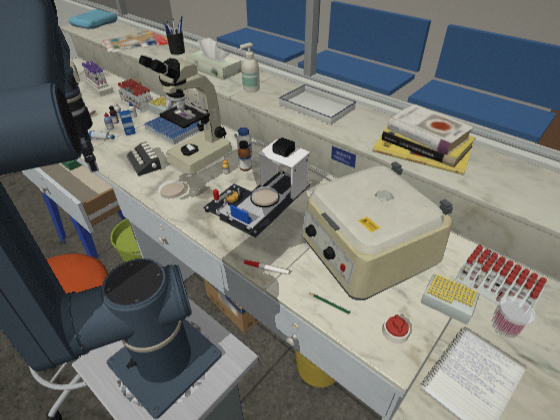

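View pics/top0.png

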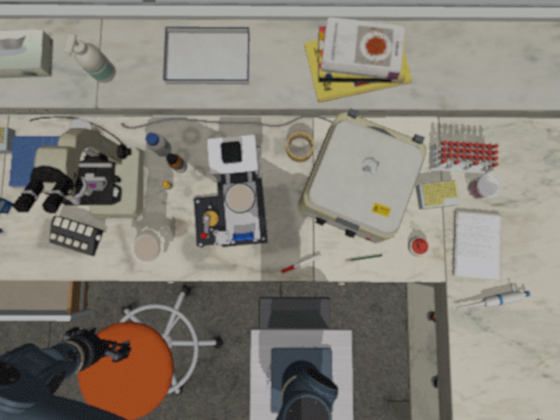

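The imager is at about (232,200) in the top view, with its red knob near (204,236) and the blue push plate near (243,237). I'll enlarge both views.

```bash
cat > h.py <<'E'
import numpy as np,cv2
from cell import bot, imaging
np.set_printoptions(precision=4,suppress=True)
def ray(c,u,v,E=None):
    E=c["extrinsics"] if E is None else E
    d=np.array([(u-c["cx"])/c["fx"],-(v-c["cy"])/c["fy"],-1.0])
    return E[:3,3],E[:3,:3]@d
def onz(c,u,v,z,E=None):
    o,d=ray(c,u,v,E); return o+d*(z-o[2])/d[2]
def tri(rs):
    A=np.zeros((3,3));b=np.zeros(3)
    for o,d in rs:
        d=d/np.linalg.norm(d);P=np.eye(3)-np.outer(d,d);A+=P;b+=P@o
    p=np.linalg.solve(A,b); 
    return p,[np.linalg.norm((np.eye(3)-np.outer(d,d)/(d@d))@(p-o)) for o,d in rs]
def proj(c,p,E=None):
    E=c["extrinsics"] if E is None else E
    q=np.linalg.inv(E)@np.append(p,1); return c["cx"]-c["fx"]*q[0]/q[2]*1.0, c["cy"]+c["fy"]*q[1]/q[2]
def R(q):
    from scipy.spatial.transform import Rotation as Ro
    return Ro.from_quat([q[1],q[2],q[3],q[0]]).as_matrix()
E
python3 - <<'E'
import cv2,numpy as np
a=np.load("top0.npy")[120:270,140:340]; b=np.load("scene0.npy")[125:275,160:360]
cv2.imwrite("pics/topz.png",cv2.resize(a,None,fx=4,fy=4,interpolation=cv2.INTER_CUBIC))
cv2.imwrite("pics/scenez.png",cv2.resize(b,None,fx=4,fy=4,interpolation=cv2.INTER_CUBIC))
E
```

```text
(no output)
```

View pics/topz.png

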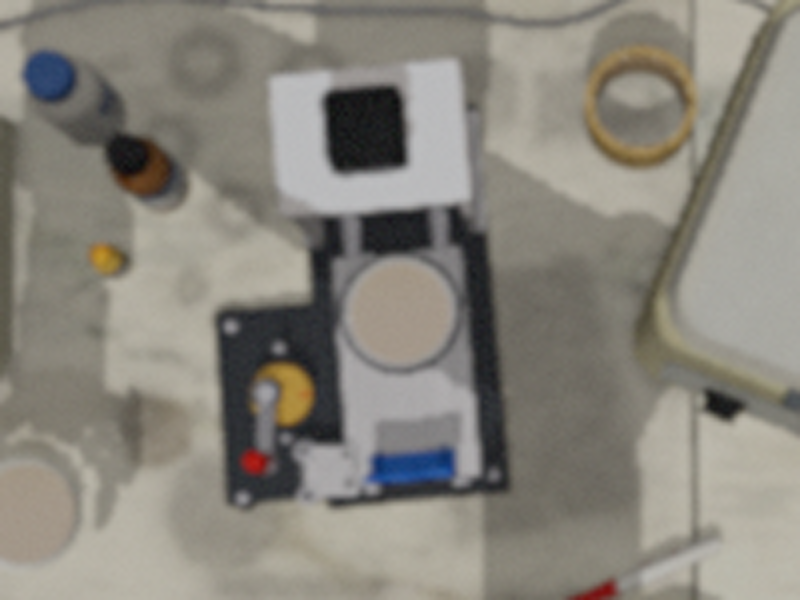

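View pics/scenez.png

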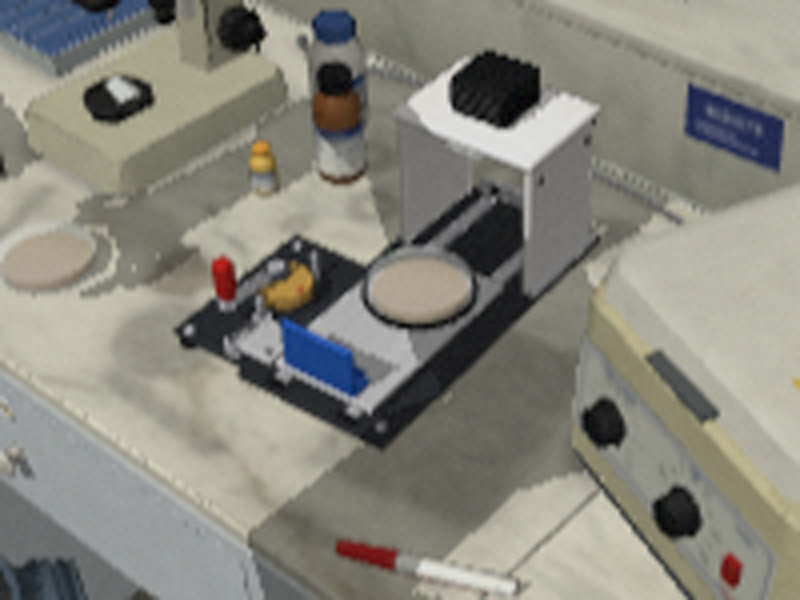

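In the topz view, the bed's front-right corner is at (508,487), the pad corners are at (228,503) and (218,312), and the knob is at (255,462). The lever is near locked and the shuttle is back. The red dot looks to be on the right, facing the track. Next I'll compute the station pose.

```bash
python3 - <<'E'
from h import *
t=imaging.camera("top"); s=imaging.camera("scene")
T=lambda u,v:(140+u/4,120+v/4)
S=lambda u,v:(160+u/4,125+v/4)
loc=[];w=[]
for n,uv,z,l in [("bedFR",(508,487),12,(-130,-75)),("padFL",(228,503),12,(-120,155)),("padBL",(218,312),12,(40,155)),
  ("brTL",(270,78),190,(188,71)),("brTR",(460,60),190,(188,-71)),("brFL",(281,212),190,(80,71)),("brFR",(473,204),190,(80,-71))]:
    p=onz(t,*T(*uv),z); print(n,p); loc.append(l);w.append(p[:2])
print("scene bedFR",onz(s,*S(380,447),12),"padFL",onz(s,*S(180,333),12),"padBL",onz(s,*S(297,236),12),"brTR",onz(s,*S(603,108),190),"brFR",onz(s,*S(527,165),190))
for n,uv,l in [("bedFR",(380,447),(-130,-75)),("padFL",(180,333),(-120,155)),("padBL",(297,236),(40,155))]:
    loc.append(l);w.append(onz(s,*S(*uv),12)[:2])
for n,uv,l in [("brTR",(603,108),(188,-71)),("brFR",(527,165),(80,-71))]:
    loc.append(l);w.append(onz(s,*S(*uv),190)[:2])
loc=np.array(loc,float);w=np.array(w)
a=loc[:,0]+1j*loc[:,1]; b=w[:,0]+1j*w[:,1]
def fit(a,b):
    am,bm=a.mean(),b.mean(); r=np.vdot(a-am,b-bm); r/=abs(r); return r,bm-r*am
r,o=fit(a,b); res=b-(r*a+o)
print("yaw",np.degrees(np.angle(r)),"origin",o); print(res)
np.save("st.npy",[r,o])
# red knob
def red(f): 
    h=cv2.cvtColor(f,cv2.COLOR_BGR2HSV); return ((h[...,0]<8)|(h[...,0]>172))&(h[...,1]>150)&(h[...,2]>90)
rs=[]
for c,(u0,v0,u1,v1) in [(t,(195,225,212,246)),(s,(208,185,224,206))]:
    m=np.zeros(c["frame"].shape[:2],bool); m[v0:v1,u0:u1]=red(c["frame"])[v0:v1,u0:u1]
    v,u=np.nonzero(m); print("red",u.mean(),v.mean(),len(u)); rs.append(ray(c,u.mean(),v.mean()))
p,e=tri(rs); print("knob",p,e)
l=(p[0]+1j*p[1]-o)/r; print("knob local",l, "rel axis",l-(-35+110j))
# blue plate
rs=[]
for c,(u0,v0,u1,v1) in [(t,(228,228,258,246)),(s,(225,195,260,228))]:
    h=cv2.cvtColor(c["frame"],cv2.COLOR_BGR2HSV); mm=(h[...,0]>105)&(h[...,0]<125)&(h[...,1]>150)
    m=np.zeros(mm.shape,bool); m[v0:v1,u0:u1]=mm[v0:v1,u0:u1]
    v,u=np.nonzero(m); print("blue",u.mean(),v.mean(),len(u)); rs.append(ray(c,u.mean(),v.mean()))
p,e=tri(rs); print("blue",p,e); print("local",(p[0]+1j*p[1]-o)/r)
for n,uv,z in [("nextplate",(28,511),16),("amber",(128,155),115),("small",(106,260),50)]:
    print(n,onz(t,*T(*uv),z))
print("amber cap scene",onz(s,*S(333,78),115),"next",onz(s,*S(48,257),16),"small",onz(s,*S(260,147),50))
for lx,ly,z in [(-130,-75,12),(-90,110,66),(-35,110,36),(-115,0,52),(-130,75,12)]:
    q=r*(lx+1j*ly)+o; print((lx,ly,z),np.array(q),proj(t,[q.real,q.imag,z]),proj(s,[q.real,q.imag,z]))
E
```

```text
bedFR [425.7333 109.9265  12.    ]
padFL [412.1417 334.6767  12.    ]
padBL [567.0661 347.5994  12.    ]
brTL [709.4104 274.0161 190.    ]
brTR [723.1685 139.2339 190.    ]
brFL [612.5153 263.6231 190.    ]
brFR [618.7849 128.7774 190.    ]
scene bedFR [419.977  106.0896  12.    ] padFL [408.9557 325.2771  12.    ] padBL [565.023  345.6074  12.    ] brTR [685.6669 102.6762 190.    ] brFR [586.3648  99.2166 190.    ]
yaw 2.116986564522745 origin (530.2654953552834+186.22991427748863j)
[ 22.6086 +3.4476j   7.52   -2.0147j   2.5536 +4.9977j  -6.104  +9.89j
   2.4085+17.0108j   4.9271 +3.4865j   5.9512+10.5438j  16.8523 -0.3893j
   4.334 -11.4142j   0.5105 +3.0057j -35.093 -19.5469j -26.4688-19.0169j]
red 203.07142857142858 235.14285714285714 28
red 215.26190476190476 194.21428571428572 42
knob [444.2129 305.6751  60.8828] [np.float64(0.31372889244325114), np.float64(0.3137288924431557)]
knob local (-81.5815878833269+122.54249080345434j) rel axis (-46.581587883326904+12.542490803454342j)
blue 242.80833333333334 236.50833333333333 120
blue 239.71844660194174 214.14077669902912 206
blue [4
[... 573 characters left out ...]
6151+292.8302395912305j) (np.float64(206.8947708613324), np.float64(237.59058208377039)) (np.float64(215.83840597238404), np.float64(195.78916324026065))
(-35, 110, 36) (491.225985603152+294.861938461489j) (np.float64(208.61429155659278), np.float64(220.61947007414318)) (np.float64(228.5348610010277), np.float64(194.51190692074113))
(-115, 0, 52) (415.34398445997886+181.9818166396755j) (np.float64(243.2609392145978), np.float64(244.6408882916214)) (np.float64(235.56444144130785), np.float64(217.20225253839305))
(-130, 75, 12) (397.5837237098436+256.37652840124633j) (np.float64(221.27564675190598), np.float64(250.39474642189924)) (np.float64(216.47333182391742), np.float64(219.0828528978131))
```

Rough fit: yaw about 5°, origin near (545,190). My bridge corners don't agree with each other, so I'll refine with the wrist camera.

```bash
python3 - <<'E'
from h import *
st=bot.state(); M=R(st["ee_rot"]); print(M)
w=imaging.camera("wrist"); print({k:v for k,v in w.items() if k!="frame"})
cv2.imwrite("pics/w0.png",w["frame"])
d=np.array([440,235,330])-st["eef_pos"]; print(d, M.T@d)
E
```

```text
[[-0.0007 -0.9415  0.3371]
 [-0.0014  0.3371  0.9415]
 [-1.      0.0002 -0.0015]]
{'fx': 347.33425734965135, 'fy': 347.33425734965135, 'cx': 279.61273549500845, 'cy': 211.47133948673044, 'mount': array([[  -0.0003,    0.3055,   -0.9522, -142.8457],
       [  -0.0009,    0.9522,    0.3055,   79.4031],
       [   1.    ,    0.0009,   -0.    ,   -0.8616],
       [   0.    ,    0.    ,    0.    ,    1.    ]])}
[ 263.2055 -258.9109   99.4708] [ -99.2943 -335.0531 -155.1981]
```

>>> {"name": "jog_arm", "arguments": {
  "steps": [
    [[0,-40,-20,0,0,0],[0,-40,-20,0,0,0],[0,-40,-20,0,0,0],[0,-40,-20,0,0,0],[0,-40,-20,0,0,0],[0,-40,-20,0,0,0],[0,-40,-20,0,0,0],[0,-40,-20,0,0,0]]
  ],
  "fingers": -1
}}

```text
time_s: 1.05
eef_pos: [429.6, 232.0, 228.8]
ee_rot: [0.575, -0.411, 0.575, 0.412]
wrist_force: [0.5, 0.6, 0.5]
opening: 0.2
```

>>> {"name": "jog_arm", "arguments": {
  "steps": [
    [[0,0,0,-0.11,0,0],[0,0,0,-0.11,0,0],[0,0,0,-0.11,0,0],[0,0,0,-0.1,0,0],[0,0,0,0,0,0]]
  ]
}}

```text
time_s: 1.55
eef_pos: [434.4, 224.9, 227.1]
ee_rot: [0.473, -0.525, 0.474, 0.525]
wrist_force: [1.6, 0.8, 0.1]
opening: 0.1
```

```bash
python3 - <<'E'
from h import *
st=bot.state(); w=imaging.camera("wrist"); print(st["eef_pos"],st["joint_positions"],st["opening"],st["time_s"]);print(R(st["ee_rot"]))
cv2.imwrite("pics/w1.png",w["frame"]); np.savez("w1.npz",f=w["frame"],p=st["eef_pos"],R=R(st["ee_rot"]),mount=w["mount"])
E
```

```text
[434.381  224.8818 227.0784] [ 0.3412 -0.0438 -0.0011  1.6155 -0.001   0.2382] 0.12638447646367829 1.55
[[-0.0016 -0.9947 -0.1028]
 [-0.0016 -0.1028  0.9947]
 [-1.      0.0018 -0.0015]]
```

View pics/w1.png

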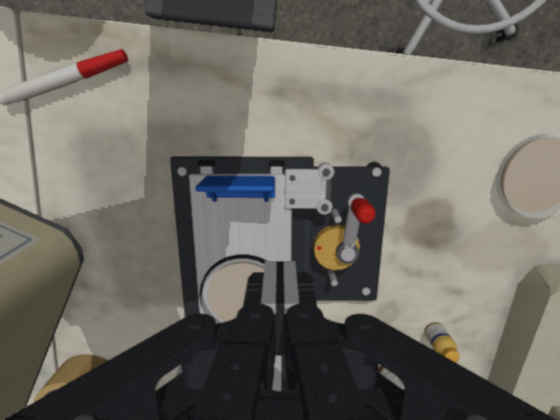

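The wrist view shows the bed with corners (172,157), (313,156) and (388,166). The pad's rear-left corner is (377,300), the knob (365,210), the cam dot (320,247) and the cam axis (347,254). The blue plate spans (196–275,187).

```bash
python3 - <<'E'
from h import *
d=np.load("w1.npz"); w=imaging.camera("wrist")
T=np.eye(4);T[:3,:3]=d["R"];T[:3,3]=d["p"];E=T@d["mount"]
print("cam",E[:3,3])
f=d["f"]; z=f[140:320,160:400]; cv2.imwrite("pics/w1z.png",cv2.resize(z,None,fx=3.3,fy=3.3,interpolation=cv2.INTER_CUBIC))
loc=[];ww=[]
for n,uv,zz,l in [("bedFR",(172,157),12,(-130,-75)),("padFL",(388.5,166.5),12,(-120,155)),("padBL",(377.5,300.5),12,(40,155)),("bedFL",(312.5,156),12,(-130,75))]:
    p=onz(w,*uv,zz,E); print(n,p); loc.append(complex(*l));ww.append(complex(p[0],p[1]))
a=np.array(loc);b=np.array(ww)
am,bm=a.mean(),b.mean(); r=np.vdot(a-am,b-bm);print("scale",abs(r)/np.vdot(a-am,a-am).real); r/=abs(r);o=bm-r*am
print("yaw",np.degrees(np.angle(r)),"o",o,"res",b-(r*a+o)); np.save("st.npy",[r,o])
L=lambda p:(complex(p[0],p[1])-o)/r
hsv=cv2.cvtColor(f,cv2.COLOR_BGR2HSV)
m=(((hsv[...,0]<8)|(hsv[...,0]>172))&(hsv[...,1]>150)&(hsv[...,2]>70)); m[:190]=0;m[:,:345]=0;m[235:]=0;m[:,385:]=0
v,u=np.nonzero(m);print("knob px",u.mean(),v.mean(),len(u),u.min(),u.max(),v.min(),v.max())
k=L(onz(w,u.mean(),v.mean(),72,E));print("knob",k,k-(-35+110j))
print("axis",L(onz(w,347,254,44,E)))
b=(hsv[...,0]>105)&(hsv[...,0]<125)&(hsv[...,1]>150);b[:,:185]=0;b[:,290:]=0;b[:165]=0;b[205:]=0
v,u=np.nonzero(b);print("blue",u.min(),u.max(),v.min(),v.max())
for uv in [(197,190),(275,191)]: print("blue top?",L(onz(w,*uv,75,E)))
for uv in [(202,179),(275,178)]: print("blue bot?",L(onz(w,*uv,29,E)))
E
```

```text
cam [355.4151 216.7318 370.0665]
bedFR [421.7827 111.4668  12.    ]
padFL [408.6976 335.3429  12.    ]
padBL [566.7295 353.7481  12.    ]
bedFL [405.9601 255.4075  12.    ]
scale 0.9853377503294696
yaw 5.924577864385981 o (543.3379465063018+195.67889814861255j) res [ 0.0089+3.8058j  0.7177-2.1218j -0.3958-0.2317j -0.3308-1.4523j]
knob px 363.1912442396313 210.3709677419355 434 352 375 199 223
knob (-90.679464755172+114.95056587353615j) (-55.679464755172006+4.950565873536149j)
axis (-34.95987625269772+108.73687986782538j)
blue 196 273 176 200
blue top? (-110.4258905687655-32.46303202759407j)
blue top? (-109.4650208066763+35.763998850744606j)
blue bot? (-110.17034209536925-37.97104915422639j)
blue bot? (-111.12164622584912+35.12183763077154j)
```

View pics/w1z.png

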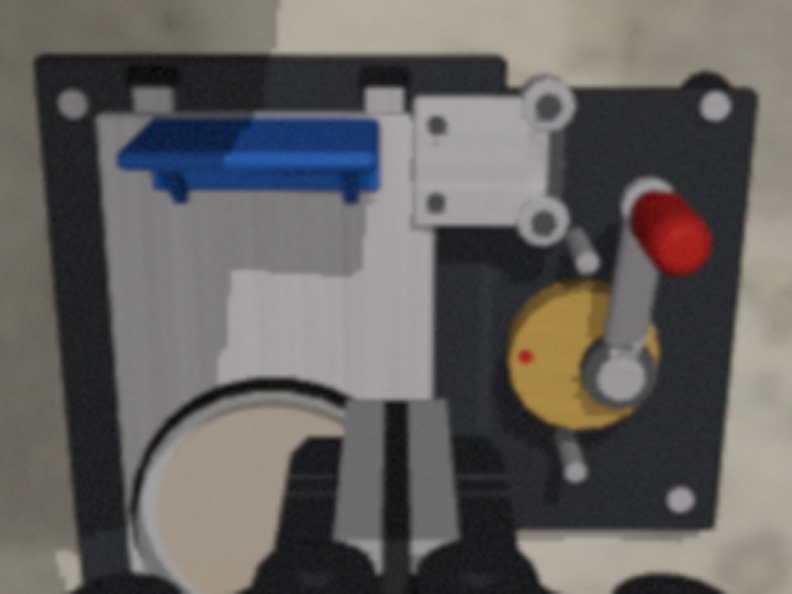

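>>> {"name": "jog_arm", "arguments": {
  "steps": [
    [[0,-15,30,0,0,0],[40,0,0,0,0,0],[40,0,0,0,0,0],[40,0,0,0,0,0],[0,0,0,0,0,0]]
  ]
}}

```text
time_s: 2.15
eef_pos: [447.4, 258.6, 105.0]
ee_rot: [-0.477, 0.523, -0.476, -0.522]
wrist_force: [-0.8, -2.1, -0.9]
opening: 0.2
```

```bash
cat >> h.py <<'E'
def look(n,crop=None):
    st=bot.state(); w=imaging.camera("wrist")
    r,o=np.load("st.npy"); p=st["eef_pos"]; l=(complex(p[0],p[1])-o)/r
    print("local",np.round([l.real,l.imag,p[2]],1),"F",np.round(st["wrist_force"],1),"t",st["time_s"],"q",st["joint_positions"])
    M=R(st["ee_rot"]);print("tool z yaw deg",np.degrees(np.arctan2(-M[0,2],M[1,2])),"x",M[:,0])
    cv2.imwrite(f"pics/{n}.png",w["frame"])
    T=np.eye(4);T[:3,:3]=M;T[:3,3]=p
    return w,T@w["mount"],r,o
E
python3 -c "
from h import *
look('w2')"
```

```text
local [-88.9  72.5 105. ] F [-0.8 -2.1 -0.9] t 2.15 q [ 0.3948  0.0341 -0.1664  1.3681 -0.0009  0.3018]
tool z yaw deg 5.325237964208435 x [ 0.0024 -0.     -1.    ]
```

View pics/w2.png

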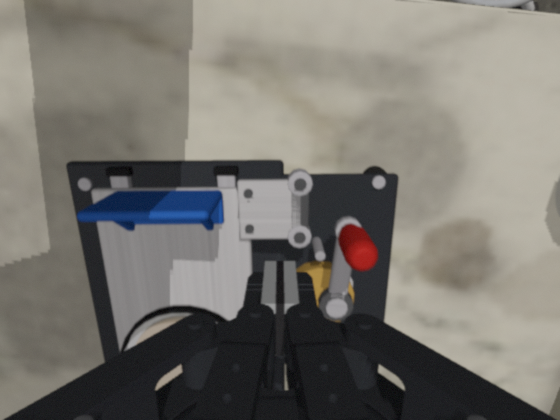

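The fingertips are at (280,265), clear to the right of the follower, and the knob is at (358,246). I'll refit the station from this closer view.

```bash
python3 - <<'E'
from h import *
w,E,r,o=look('w2b')
L=lambda p:np.round((complex(p[0],p[1])-o)/r,1)
for n,uv,z in [("bedFR",(68,164),12),("bedFL",(283,160),12),("padFL",(397,175),12),("knob",(360,252),80),("axis",(336,306),44),("roller1",(300,183),36),("roller2",(299,238),36),("blueTL",(80,215),75),("blueTR",(223,222),75),("blueTRr",(219,192),75),("tip",(280,263),105)]:
    print(n,L(onz(w,*uv,z,E)))
E
```

```text
local [-86.2  73.3 109. ] F [-0.6  0.2  0.3] t 2.2 q [ 0.3947  0.0322 -0.1602  1.3694 -0.0009  0.3015]
tool z yaw deg 5.341618001207734 x [ 0.0086  0.0026 -1.    ]
bedFR (-124.4-73.1j)
bedFL (-125.5+75.9j)
padFL (-114+155.8j)
knob (-87+116.5j)
axis (-29.4+111.4j)
roller1 (-114.9+86.4j)
roller2 (-77.1+86j)
blueTL (-108.1-33.6j)
blueTR (-103.2+42.7j)
blueTRr (-120+41.6j)
tip (-93.5+73.3j)
```

>>> {"name": "jog_arm", "arguments": {
  "steps": [
    [[28,0,0,0,0,0],[26,0,0,0,0,0],[0,0,0,0,0,0],[0,0,0,0,0,0]]
  ]
}}

```text
time_s: 2.65
eef_pos: [464.2, 265.4, 73.6]
ee_rot: [-0.49, 0.529, -0.463, -0.516]
wrist_force: [0.9, 0.2, 0.9]
opening: 0.0
```

```bash
python3 - <<'E'
from h import *
w,E,r,o=look('w3')
for f in np.arange(-0.42,3.0,0.2):
    m=f+0.1; p=np.array([-35-55*np.cos(f),110+55*np.sin(f)])
    print(round(f,2),np.round(p,1),"step y,z",round(-11*np.sin(m),1),round(11*np.cos(m),1))
E
```

```text
local [-71.5  77.6  73.6] F [0.9 0.2 0.9] t 2.65 q [ 0.3946  0.0523 -0.2116  1.2652 -0.001   0.3035]
tool z yaw deg 5.233206529137113 x [ 0.0388  0.0151 -0.9991]
-0.42 [-85.2  87.6] step y,z 3.5 10.4
-0.22 [-88.7  98. ] step y,z 1.3 10.9
-0.02 [-90.  108.9] step y,z -0.9 11.0
0.18 [-89.1 119.8] step y,z -3.0 10.6
0.38 [-86.1 130.4] step y,z -5.1 9.8
0.58 [-81.  140.1] step y,z -6.9 8.6
0.78 [-74.1 148.7] step y,z -8.5 7.0
0.98 [-65.6 155.7] step y,z -9.7 5.2
1.18 [-56.  160.9] step y,z -10.5 3.2
1.38 [-45.4 164. ] step y,z -11.0 1.0
1.58 [-34.5 165. ] step y,z -10.9 -1.2
1.78 [-23.6 163.8] step y,z -10.5 -3.3
1.98 [-13.1 160.5] step y,z -9.6 -5.4
2.18 [ -3.5 155.1] step y,z -8.3 -7.2
2.38 [  4.8 148. ] step y,z -6.8 -8.7
2.58 [ 11.6 139.3] step y,z -4.9 -9.8
2.78 [ 16.4 129.5] step y,z -2.8 -10.6
2.98 [ 19.3 118.8] step y,z -0.7 -11.0
```

View pics/w3.png

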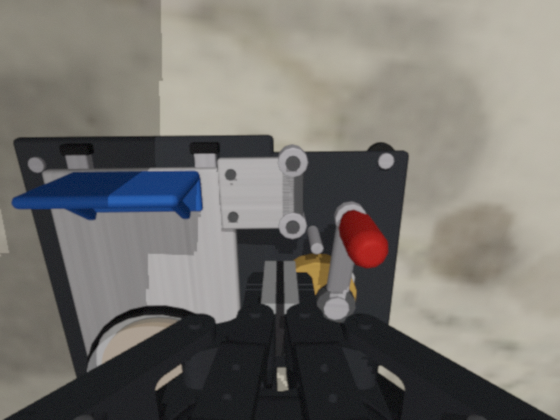

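```bash
cat >> h.py <<'E'
from scipy.spatial.transform import Rotation as Ro
def to(x,y,z,yaw=None):
    st=bot.state(); r,o=np.load("st.npy"); M=R(st["ee_rot"]); p=st["eef_pos"]
    g=r*complex(x,y)+o; d=np.array([g.real,g.imag,z])-p
    a=np.angle(r) if yaw is None else np.radians(yaw)
    ty=np.array([-np.cos(a),-np.sin(a),0]);tz=np.array([-np.sin(a),np.cos(a),0])
    G=np.stack([[0,0,-1.],ty,tz],1)
    l=(complex(p[0],p[1])-o)/r
    print("now",np.round([l.real,l.imag,p[2]],1),"F",np.round(st["wrist_force"],1),"t",st["time_s"])
    print("shift",np.round(M.T@d,1),"turn",np.round(Ro.from_matrix(M.T@G).as_rotvec(),3))
E
python3 -c "
from h import *
to(-87,72,52)"
```

```text
now [-71.3  77.6  73.9] F [-0.5  0.4  1.3] t 2.7
shift [21.1 16.5 -6.1] turn [-0.012  0.011  0.041]
```

>>> {"name": "jog_arm", "arguments": {
  "steps": [
    [[0,8,-3,-0.012,0.011,0.041],[0,8,-3,0,0,0],[0,0,0,0,0,0]]
  ]
}}

```text
time_s: 3.0
eef_pos: [452.9, 259.5, 81.3]
ee_rot: [-0.477, 0.527, -0.47, -0.524]
wrist_force: [-1.1, 0.1, -0.2]
opening: -0.2
```

```bash
python3 -c "
from h import *
to(-87,72,52); print(bot.state()['joint_positions'])"
```

```text
now [-83.3  72.9  81.3] F [-1.1  0.1 -0.2] t 3.0
shift [29.3  4.  -1. ] turn [-0.001  0.004  0.01 ]
[ 0.3915  0.0488 -0.1988  1.3122  0.0005  0.2887]
```

>>> {"name": "jog_arm", "arguments": {
  "steps": [
    [[15,0,0,0,0,0.01],[15,0,0,0,0,0],[0,0,0,0,0,0],[0,0,0,0,0,0]]
  ]
}}

```text
time_s: 3.4
eef_pos: [454.9, 260.4, 51.9]
ee_rot: [0.477, -0.525, 0.471, 0.525]
wrist_force: [-0.2, 0.9, 0.3]
opening: 0.1
```

```bash
python3 -c "
from h import *
to(-87,72,52); print(bot.state()['joint_positions'])"
```

```text
now [-81.3  73.5  51.9] F [-0.2  0.9  0.3] t 3.4
shift [-0.1  5.7 -1.6] turn [-0.001  0.006  0.006]
[ 0.3897  0.0755 -0.2308  1.2571  0.0038  0.2875]
```

>>> {"name": "jog_arm", "arguments": {
  "steps": [
    [[0,5,8,0,0,0],[0,0,8,0,0,0],[0,0,8,0,0,0],[0,0,8,0,0,0]]
  ]
}}

```text
time_s: 3.8
eef_pos: [446.9, 290.6, 52.2]
ee_rot: [-0.476, 0.527, -0.473, -0.522]
wrist_force: [2.4, -5.4, -1.8]
opening: -0.1
```

```bash
python3 -c "
from h import *
to(-90,109,53); look('w4')"
```

```text
now [-86.1 104.4  52.2] F [ 2.4 -5.4 -1.8] t 3.8
shift [-0.8  3.9  4.6] turn [-0.004 -0.002  0.008]
local [-86.1 104.4  52.2] F [ 2.4 -5.4 -1.8] t 3.8 q [ 0.4533  0.0998 -0.2042  1.2603 -0.0043  0.3539]
tool z yaw deg 5.697542776474603 x [ 0.0077 -0.001  -1.    ]
```

View pics/w4.png

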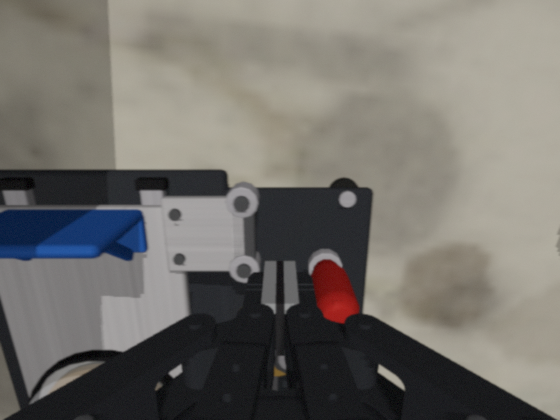

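Contact with the knob at (330,290), about 6 N, and the lever is turning.

>>> {"name": "jog_arm", "arguments": {
  "steps": [
    [[0,3,10,0,0,0],[0,-1,10.5,0,0,0],[0,-3,10,0,0,0],[0,-5,9.5,0,0,0],[0,-7,8.5,0,0,0]]
  ]
}}

```text
time_s: 4.35
eef_pos: [464.6, 328.2, 52.8]
ee_rot: [-0.474, 0.538, -0.48, -0.505]
wrist_force: [0.8, -11.3, 3.2]
opening: 0.1
```

```bash
python3 -c "
from h import *
to(-74,149,53); look('w5')"
```

```text
now [-64.7 140.   52.8] F [  0.8 -11.3   3.2] t 4.35
shift [-0.8  9.4  8.9] turn [-0.014 -0.04   0.025]
local [-64.7 140.   52.8] F [  0.8 -11.3   3.2] t 4.35 q [ 0.5233  0.194  -0.0986  1.2722 -0.0468  0.4339]
tool z yaw deg 5.081435782045316 x [ 0.0286 -0.0375 -0.9989]
```

View pics/w5.png

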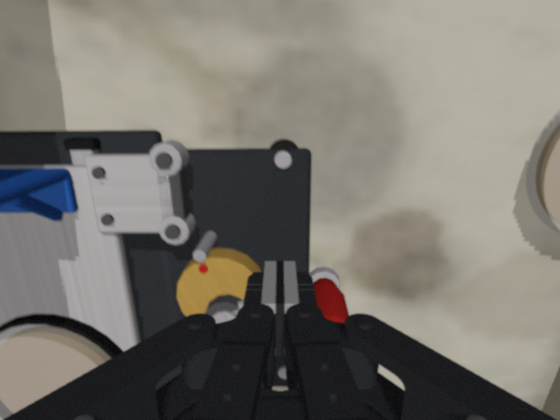

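>>> {"name": "jog_arm", "arguments": {
  "steps": [
    [[0,10,-3,-0.01,-0.04,0.025],[0,8,0,0,0,0],[0,0,8,0,0,0],[0,0,8,0,0,0],[0,0,6,0,0,0]]
  ]
}}

```text
time_s: 4.9
eef_pos: [445.3, 351.5, 53.7]
ee_rot: [0.476, -0.523, 0.472, 0.525]
wrist_force: [0.1, -0.3, -0.6]
opening: -0.2
```

```bash
python3 -c "
from h import *
to(-74,162,53); look('w6')"
```

```text
now [-81.5 165.1  53.7] F [ 0.1 -0.3 -0.6] t 4.9
shift [ 0.7 -7.5 -3.1] turn [-0.003  0.006  0.003]
local [-81.5 165.1  53.7] F [ 0.1 -0.3 -0.6] t 4.9 q [ 0.5477  0.1862 -0.1049  1.2747  0.0043  0.4473]
tool z yaw deg 5.754174981007011 x [ 0.0019  0.0062 -1.    ]
```

View pics/w6.png

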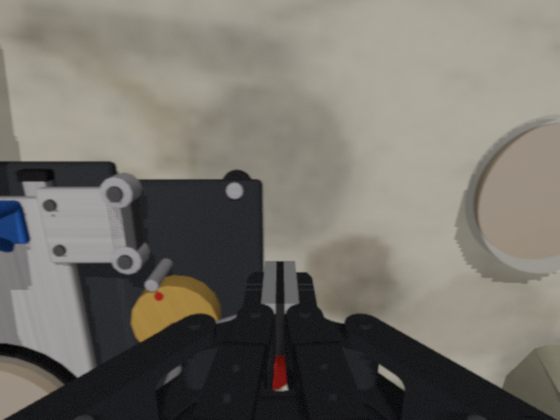

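The knob shows red at (280,372), straight ahead of the fingers in +x. Next I push along +x.

>>> {"name": "jog_arm", "arguments": {
  "steps": [
    [[0,-9,0,0,0,0],[0,-9,-1,0,0,0],[0,-9,0,0,0,0],[0,-9,-1,0,0,0],[0,-9,-1,0,0,0],[0,-9,-1,0,0,0]]
  ]
}}

```text
time_s: 5.55
eef_pos: [489.3, 362.3, 52.9]
ee_rot: [0.471, -0.516, 0.472, 0.538]
wrist_force: [-5.6, -0.5, 3.0]
opening: 0.3
```

```bash
python3 -c "
from h import *
to(-23,164,53); look('w7')"
```

```text
now [-36.6 171.3  52.9] F [-5.6 -0.5  3. ] t 5.55
shift [ -0.6 -13.5  -7.4] turn [ 0.008  0.022 -0.023]
local [-36.6 171.3  52.9] F [-5.6 -0.5  3. ] t 5.55 q [0.512  0.3076 0.0379 1.3133 0.0292 0.4003]
tool z yaw deg 6.37928986756617 x [-0.0249  0.0195 -0.9995]
```

View pics/w7.png

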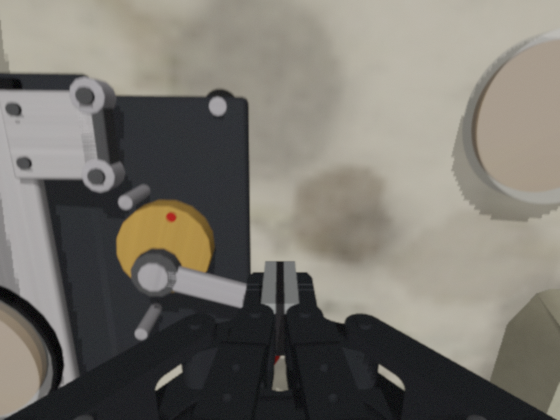

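The lever is just past +y: axis at (153,277), arm end at (245,295). I continue round the arc.

>>> {"name": "jog_arm", "arguments": {
  "steps": [
    [[0,-10,-1,0.008,0.022,-0.023],[0,-10,-3,0,0,0],[0,-10,-4,0,0,0],[0,-9,-6,0,0,0],[0,-8,-7,0,0,0]]
  ]
}}

```text
time_s: 6.1
eef_pos: [529.9, 345.4, 50.9]
ee_rot: [0.466, -0.52, 0.48, 0.531]
wrist_force: [-10.3, 0.0, 5.6]
opening: 0.0
```

```bash
python3 -c "
from h import *
to(5,148,53); look('w8')"
```

```text
now [  2.1 150.3  50.9] F [-10.3   0.    5.6] t 6.1
shift [-2.2 -2.8 -2.3] turn [ 0.002 -0.002 -0.024]
local [  2.1 150.3  50.9] F [-10.3   0.    5.6] t 6.1 q [0.4683 0.383  0.1296 1.3402 0.0067 0.3633]
tool z yaw deg 6.011852150939414 x [-0.0234 -0.0044 -0.9997]
```

View pics/w8.png

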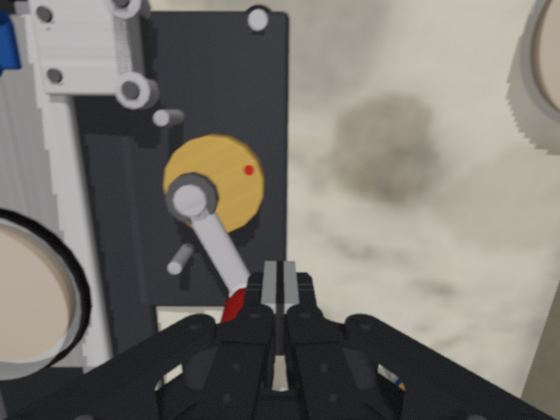

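The knob is at (232,305), ahead and to the left of the fingers. The lever is about 25° short of +x. Next I push mostly in -y.

>>> {"name": "jog_arm", "arguments": {
  "steps": [
    [[0,-4,-6,0,0,-0.024],[0,-4,-6,0,0,0],[0,-3,-6,0,0,0],[0,-2,-6,0,0,0]]
  ]
}}

```text
time_s: 6.55
eef_pos: [539.4, 326.8, 50.8]
ee_rot: [0.471, -0.52, 0.474, 0.532]
wrist_force: [-5.1, 4.6, 2.5]
opening: 0.1
```

```bash
python3 -c "
from h import *
to(17,134,53); look('w9')"
```

```text
now [  9.6 130.9  50.8] F [-5.1  4.6  2.5] t 6.55
shift [-2.3 -7.4  3.1] turn [ 0.004  0.01  -0.015]
local [  9.6 130.9  50.8] F [-5.1  4.6  2.5] t 6.55 q [0.4312 0.3642 0.1052 1.3225 0.0145 0.3237]
tool z yaw deg 6.151571032581106 x [-0.0157  0.0087 -0.9998]
```

View pics/w9.png

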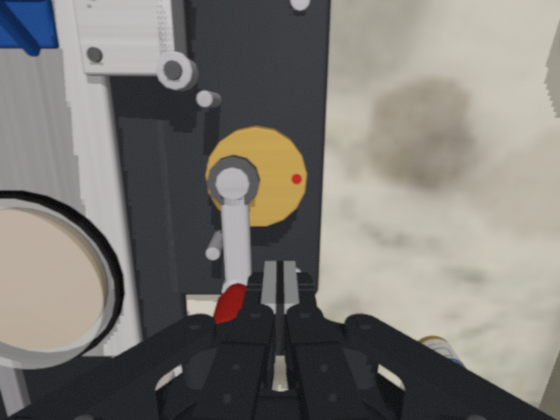

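The lever is nearly along +x and the dot points to +y. I'll push on gently to the stop.

>>> {"name": "jog_arm", "arguments": {
  "steps": [
    [[0,-3,-4,0,0,-0.015],[0,-1,-4,0,0,0],[0,0,-3,0,0,0]]
  ]
}}

```text
time_s: 6.9
eef_pos: [539.3, 326.6, 51.3]
ee_rot: [0.477, -0.516, 0.465, 0.539]
wrist_force: [-0.3, 6.3, 0.6]
opening: 0.0
```

```bash
python3 -c "
from h import *
to(17,134,53); look('w10')"
```

```text
now [  9.5 130.6  51.3] F [-0.3  6.3  0.6] t 6.9
shift [-1.6 -7.6  3.3] turn [ 0.01   0.035 -0.009]
local [  9.5 130.6  51.3] F [-0.3  6.3  0.6] t 6.9 q [0.4203 0.3477 0.085  1.3062 0.0358 0.3068]
tool z yaw deg 6.492108224912991 x [-0.0129  0.0334 -0.9994]
```

View pics/w10.png

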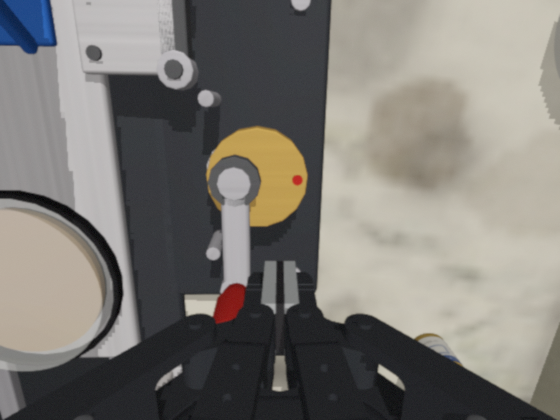

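```bash
python3 - <<'E'
from h import *
w,E,r,o=look('w10b')
L=lambda p:(complex(p[0],p[1])-o)/r
f=w["frame"][110:300,150:340]; cv2.imwrite("pics/w10z.png",cv2.resize(f,None,fx=3.1,fy=3.1,interpolation=cv2.INTER_CUBIC))
a=L(onz(w,233.5,183,44,E));e=L(onz(w,236,280,42,E));d=L(onz(w,297,180,34,E));a2=L(onz(w,234,182,44,E))
print(a,e,d); print("arm deg from +x",np.degrees(np.angle(e-a)),"dot dir",np.degrees(np.angle(d-a)))
print("bed edge dir",np.degrees(np.angle(L(onz(w,319,290,12,E))-L(onz(w,328,60,12,E)))), L(onz(w,319,290,12,E)))
E
```

```text
local [  9.5 130.6  51.3] F [-2.5  8.2  0.8] t 6.95 q [0.4201 0.3476 0.0848 1.306  0.0359 0.3067]
tool z yaw deg 6.485837158692106 x [-0.0128  0.0336 -0.9994]
(-35.12673697534032+109.81699539521429j) (13.717764357850866+109.3699714338717j) (-34.37666892475336+138.76064814916836j)
arm deg from +x -0.5243552614969034 dot dir 88.51552541045663
bed edge dir 0.4527684563123292 (37.05290826524581+155.42310063043j)
```

View pics/w10z.png

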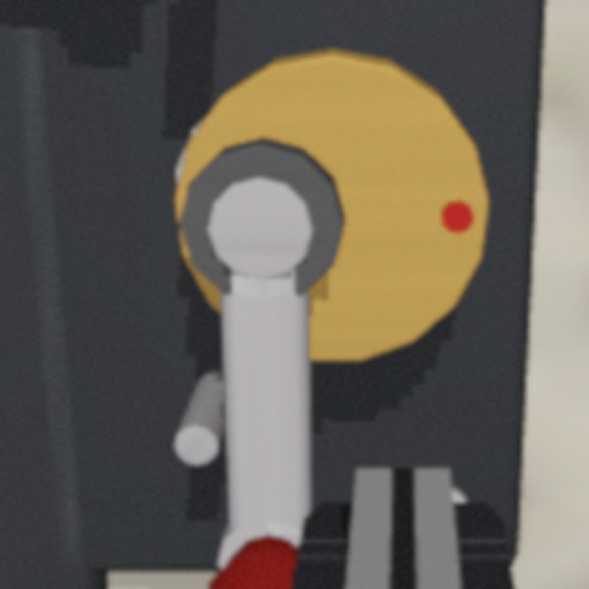

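The lever sits on its stop pin, within 0.5° of +x, and the axis re-measures at (-35.1,109.8) against the given (-35,110). I'll retreat and go round behind the blue plate.

>>> {"name": "jog_arm", "arguments": {
  "steps": [
    [[0,0,12,0.01,0.035,-0.009],[-25,0,3,0,0,0],[-30,0,0,0,0,0],[-30,0,0,0,0,0],[0,0,0,0,0,0]]
  ]
}}

```text
time_s: 7.5
eef_pos: [540.3, 341.9, 136.4]
ee_rot: [-0.473, 0.526, -0.475, -0.523]
wrist_force: [-1.0, -0.0, 1.3]
opening: -0.1
```

```bash
python3 -c "
from h import *
to(-150,0,120)"
```

```text
now [ 12.  145.8 136.4] F [-1.  -0.   1.3] t 7.5
shift [  16.8  161.8 -146. ] turn [-0.002 -0.005  0.002]
```

>>> {"name": "jog_arm", "arguments": {
  "steps": [
    [[0,27,-24,0,0,0],[0,27,-24,0,0,0],[0,27,-24,0,0,0],[0,27,-24,0,0,0],[0,27,-24,0,0,0],[0,27,-24,0,0,0],[0,0,0,0,0,0]]
  ]
}}

```text
time_s: 8.2
eef_pos: [392.5, 175.4, 127.6]
ee_rot: [-0.472, 0.527, -0.477, -0.521]
wrist_force: [0.2, -0.4, 0.1]
opening: -0.1
```

```bash
python3 -c "
from h import *
to(-148,0,46);look('w11')"
```

```text
now [-152.1   -4.6  127.6] F [ 0.2 -0.4  0.1] t 8.2
shift [81.5 -4.1  5.5] turn [-0.004 -0.011  0.001]
local [-152.1   -4.6  127.6] F [ 0.2 -0.4  0.1] t 8.2 q [ 0.2722 -0.1979 -0.3386  1.4314 -0.011   0.173 ]
tool z yaw deg 5.686588555926949 x [ 0.0018 -0.0109 -0.9999]
```

View pics/w11.png

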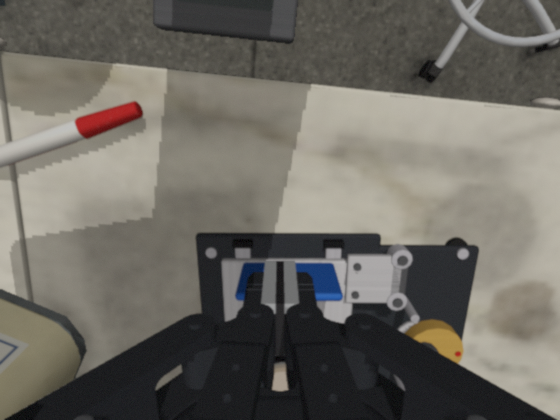

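```bash
python3 - <<'E'
from h import *
w,E,r,o=look('w11b')
L=lambda p:np.round((complex(p[0],p[1])-o)/r,1)
print("tip",L(onz(w,280,262,127,E)),"blue top L",L(onz(w,237,299,75,E)),"blue top R",L(onz(w,342,300,75,E)),"bottom",L(onz(w,243,264,29,E)),"bedFR",L(onz(w,196,233,12,E)),"bedFL",L(onz(w,380,233,12,E)))
f=w["frame"][210:330,180:400]; cv2.imwrite("pics/w11z.png",cv2.resize(f,None,fx=3.6,fy=3.6,interpolation=cv2.INTER_CUBIC))
E
```

```text
local [-150.    -3.5  128.1] F [-0.2  0.7  0.2] t 8.25 q [ 0.2732 -0.1953 -0.3352  1.429  -0.0102  0.1736]
tool z yaw deg 5.707853257017923 x [ 0.0046 -0.0093 -0.9999]
tip (-159.2-3.6j) blue top L (-107.1-32j) blue top R (-106.5+35.7j) bottom (-109.1-33.2j) bedFR (-128-72j) bedFL (-127.9+75j)
```

View pics/w11z.png

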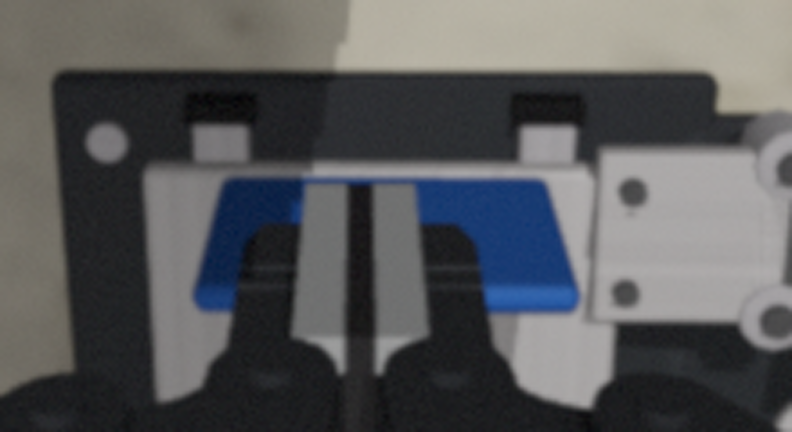

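The blue rear face is at x≈-112 and the fingers are about 25 mm behind it, so I descend.

>>> {"name": "jog_arm", "arguments": {
  "steps": [
    [[16,0,3.5,0,-0.01,0],[16,0,0,0,0,0],[16,0,0,0,0,0],[16,0,0,0,0,0],[12,0,0,0,0,0],[0,0,0,0,0,0]]
  ]
}}

```text
time_s: 8.9
eef_pos: [406.6, 185.9, 52.0]
ee_rot: [-0.479, 0.528, -0.468, -0.522]
wrist_force: [-0.3, -0.7, -0.2]
opening: 0.1
```

```bash
python3 -c "
from h import *
to(-146,0,46)"
```

```text
now [-137.     4.4   52. ] F [-0.3 -0.7 -0.2] t 8.9
shift [ 5.8  9.1 -4.4] turn [-0.001  0.004  0.018]
```

>>> {"name": "jog_arm", "arguments": {
  "steps": [
    [[3,0,-4,0,0,0.018],[2,-3,0,0,0,0],[0,-6,0,0,0,0],[0,-7,0,0,0,0],[0,-7,0,0,0,0],[0,-7,0,0,0,0]]
  ]
}}

```text
time_s: 9.5
eef_pos: [438.9, 185.5, 48.1]
ee_rot: [0.474, -0.523, 0.474, 0.527]
wrist_force: [-3.5, -0.5, 0.4]
opening: 0.3
```

```bash
python3 -c "
from h import *
to(-12,0,47);look('w12')"
```

```text
now [-105.     0.7   48.1] F [-3.5 -0.5  0.4] t 9.5
shift [  0.7 -93.   -0.7] turn [-0.001  0.004 -0.004]
local [-105.     0.7   48.1] F [-3.5 -0.5  0.4] t 9.5 q [ 0.256  -0.0337 -0.3497  1.2579  0.0046  0.1531]
tool z yaw deg 5.894400998117559 x [-0.0042  0.0037 -1.    ]
```

View pics/w12.png

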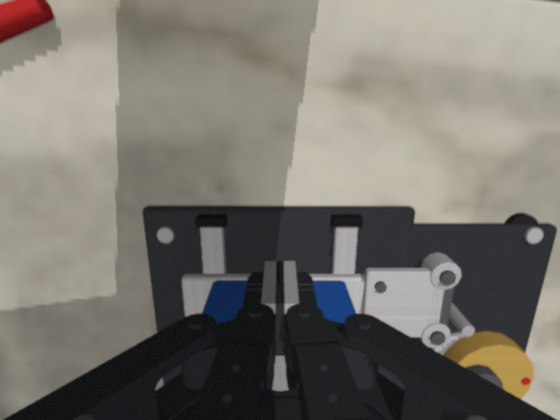

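The shuttle is sliding on its rails, its rear edge now at row 275, and it pushes with about 3.5 N. I keep pushing.

>>> {"name": "jog_arm", "arguments": {
  "steps": [
    [[0,-8,0,0,0,0],[0,-8,0,0,0,0],[0,-8,0,0,0,0],[0,-8,0,0,0,0],[0,-8,0,0,0,0]]
  ]
}}

```text
time_s: 10.05
eef_pos: [482.5, 189.9, 48.2]
ee_rot: [0.474, -0.523, 0.474, 0.527]
wrist_force: [-3.8, -0.8, 1.4]
opening: 0.2
```

```bash
python3 -c "
from h import *
to(-12,0,47);look('w13')"
```

```text
now [-61.1   0.5  48.2] F [-3.8 -0.8  1.4] t 10.05
shift [  1.  -49.1  -0.5] turn [-0.001  0.004 -0.003]
local [-61.1   0.5  48.2] F [-3.8 -0.8  1.4] t 10.05 q [ 0.243   0.0745 -0.2395  1.2595  0.0042  0.1402]
tool z yaw deg 5.887483728372255 x [-0.0036  0.0035 -1.    ]
```

View pics/w13.png

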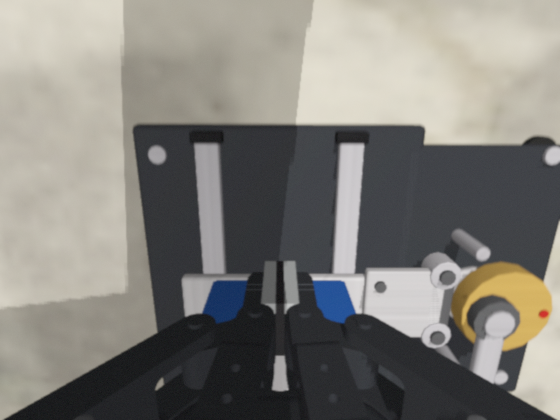

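The rollers pass the cam's low point freely.

>>> {"name": "jog_arm", "arguments": {
  "steps": [
    [[0,-8,0,0,0,0],[0,-8,0,0,0,0],[0,-8,0,0,0,0],[0,-8,0,0,0,0],[0,-5,0,0,0,0]]
  ]
}}

```text
time_s: 10.6
eef_pos: [524.2, 194.1, 48.3]
ee_rot: [0.474, -0.524, 0.473, 0.526]
wrist_force: [-3.8, -1.0, 1.1]
opening: -0.2
```

>>> {"name": "jog_arm", "arguments": {
  "steps": [
    [[0,-4,0,0,0,0],[0,-4,0,0,0,0],[0,-3,0,0,0,0]]
  ]
}}

```text
time_s: 10.9
eef_pos: [532.7, 195.0, 48.3]
ee_rot: [0.472, -0.522, 0.475, 0.528]
wrist_force: [-15.2, -2.2, 11.4]
opening: -0.4
```

```bash
python3 -c "
from h import *
to(-12,0,47);look('w14')"
```

```text
now [-10.6   0.4  48.3] F [-15.2  -2.2  11.4] t 10.9
shift [ 1.3  1.3 -0.4] turn [-0.001  0.004 -0.009]
local [-10.6   0.4  48.3] F [-15.2  -2.2  11.4] t 10.9 q [ 0.2299  0.2038 -0.0957  1.2796  0.0049  0.1273]
tool z yaw deg 5.878035613290649 x [-0.0093  0.0028 -1.    ]
```

View pics/w14.png

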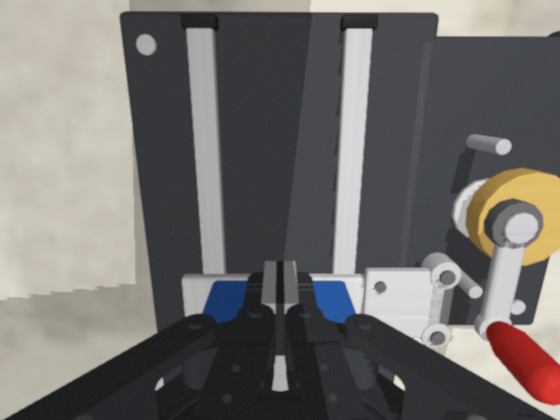

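Force rose to 15 N at TCP x=-10.6, which fits the face at about 0, so the shuttle is home on the end stop. I back off, rise, and go to the inner side of the knob.

>>> {"name": "jog_arm", "arguments": {
  "steps": [
    [[0,10,0,0,0,0],[0,10,0,0,0,0],[-20,0,0,0,0,0],[-25,0,0,0,0,0],[-25,0,0,0,0,0],[0,0,0,0,0,0]]
  ]
}}

```text
time_s: 11.55
eef_pos: [513.9, 193.0, 120.1]
ee_rot: [0.474, -0.524, 0.473, 0.526]
wrist_force: [0.6, 0.1, 0.1]
opening: -0.1
```

```bash
python3 -c "
from h import *
to(14,74,120);look('w15')"
```

```text
now [-29.5   0.3 120.1] F [0.6 0.1 0.1] t 11.55
shift [  0.4 -43.5  73.7] turn [-0.     0.004 -0.001]
local [-29.5   0.3 120.1] F [0.6 0.1 0.1] t 11.55 q [ 0.2346  0.114  -0.0516  1.4056  0.0041  0.1317]
tool z yaw deg 5.896488633715886 x [-0.0014  0.0039 -1.    ]
```

View pics/w15.png

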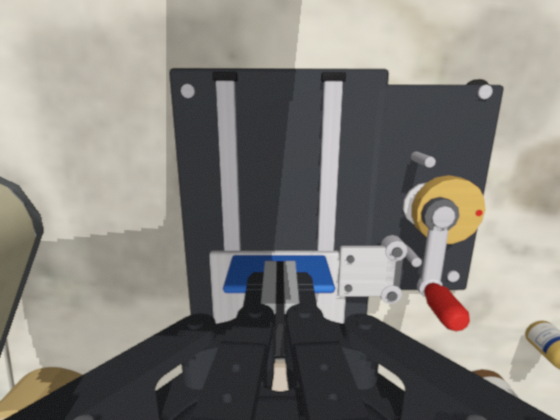

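The shuttle is home, its blue base at row 256, and the lever is still along +x.

>>> {"name": "jog_arm", "arguments": {
  "steps": [
    [[0,-14,24,0,0,0],[0,-14,24,0,0,0],[0,-12,22,0,0,0],[0,0,0,0,0,0]]
  ]
}}

```text
time_s: 12.0
eef_pos: [545.0, 267.3, 113.2]
ee_rot: [0.473, -0.522, 0.475, 0.526]
wrist_force: [-0.5, -0.1, 0.2]
opening: 0.3
```

```bash
python3 -c "
from h import *
to(14,75,53);look('w16')"
```

```text
now [  9.   71.1 113.2] F [-0.5 -0.1  0.2] t 12.0
shift [60.2 -5.3  3.8] turn [-0.003  0.003 -0.006]
local [  9.   71.1 113.2] F [-0.5 -0.1  0.2] t 12.0 q [0.3435 0.2711 0.115  1.4196 0.0038 0.2432]
tool z yaw deg 5.7494572773423975 x [-0.0059  0.002  -1.    ]
```

View pics/w16.png

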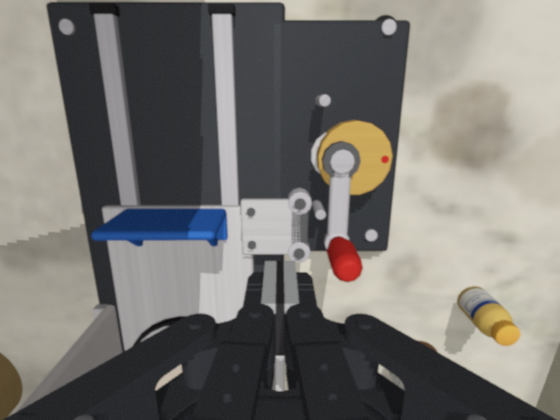

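>>> {"name": "jog_arm", "arguments": {
  "steps": [
    [[14,0,0,0,0,0],[14,0,0,0,0,0],[14,0,0,0,0,0],[12,0,0,0,0,0],[0,0,0,0,0,0]]
  ]
}}

```text
time_s: 12.55
eef_pos: [540.1, 262.2, 49.9]
ee_rot: [0.471, -0.521, 0.479, 0.527]
wrist_force: [-0.2, 0.1, 0.4]
opening: 0.1
```

```bash
python3 -c "
from h import *
to(14,88,53)"
```

```text
now [ 3.6 66.5 49.9] F [-0.2  0.1  0.4] t 12.55
shift [ -3.3 -10.2  21.6] turn [-0.006 -0.002 -0.014]
```

>>> {"name": "jog_arm", "arguments": {
  "steps": [
    [[-2,-9,0,0,0,-0.014],[0,-9,8,0,0,0],[0,0,9,0,0,0],[0,-1,8,0,0,0],[0,-1,8,0,0,0],[0,-1,8,0,0,0]]
  ]
}}

```text
time_s: 13.15
eef_pos: [556.6, 300.7, 52.0]
ee_rot: [-0.472, 0.525, -0.48, -0.52]
wrist_force: [-4.1, -6.0, 2.0]
opening: -0.0
```

```bash
python3 -c "
from h import *
to(24,117,53);look('w17')"
```

```text
now [ 24.1 103.1  52. ] F [-4.1 -6.   2. ] t 13.15
shift [-1.2  0.2 13.9] turn [-0.01  -0.013 -0.003]
local [ 24.1 103.1  52. ] F [-4.1 -6.   2. ] t 13.15 q [ 0.3953  0.367   0.1112  1.3221 -0.0117  0.302 ]
tool z yaw deg 5.346925184664681 x [-0.002  -0.0136 -0.9999]
```

View pics/w17.png

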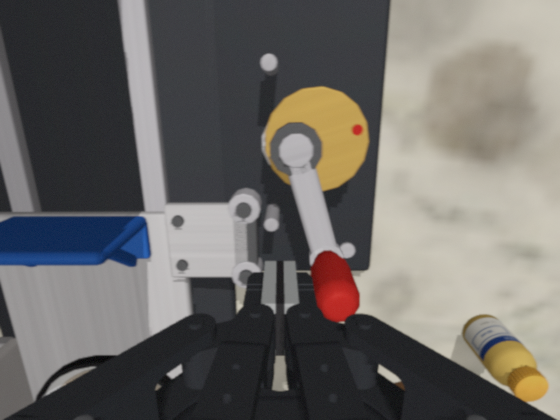

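The lever is turning back toward +y, with the knob at (338,290). I continue the arc.

>>> {"name": "jog_arm", "arguments": {
  "steps": [
    [[0,-1,8,-0.01,-0.013,0],[0,0,8,0,0,0],[0,2,9,0,0,0],[0,4,8,0,0,0],[0,5,8,0,0,0]]
  ]
}}

```text
time_s: 13.7
eef_pos: [538.2, 329.2, 52.0]
ee_rot: [-0.463, 0.529, -0.485, -0.519]
wrist_force: [1.0, -8.5, 0.0]
opening: -0.2
```

```bash
python3 -c "
from h import *
to(13,145,53);look('w18')"
```

```text
now [  8.6 133.3  52. ] F [ 1.  -8.5  0. ] t 13.7
shift [-1.4 -4.3 11.7] turn [-0.003 -0.032 -0.014]
local [  8.6 133.3  52. ] F [ 1.  -8.5  0. ] t 13.7 q [ 0.4552  0.3819  0.1302  1.3431 -0.025   0.3553]
tool z yaw deg 5.755348154751013 x [-0.0105 -0.0329 -0.9994]
```

View pics/w18.png

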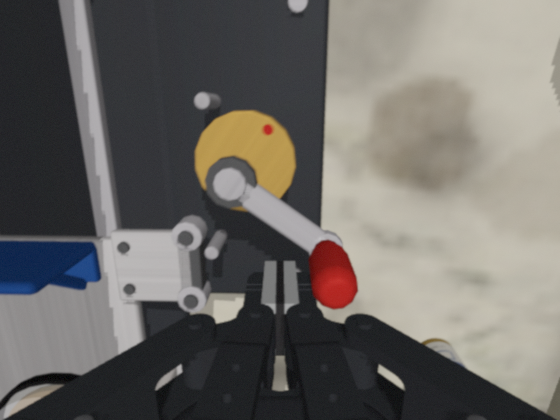

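>>> {"name": "jog_arm", "arguments": {
  "steps": [
    [[0,-9,3,0,-0.032,-0.014],[0,-3,9,0,0,0],[0,0,9,0,0,0],[0,5,6,0,0,0],[0,8,4,0,0,0],[0,9,1,0,0,0]]
  ]
}}

```text
time_s: 14.35
eef_pos: [528.6, 368.7, 54.5]
ee_rot: [-0.479, 0.526, -0.468, -0.524]
wrist_force: [7.3, 5.2, -6.0]
opening: -0.3
```

```bash
python3 -c "
from h import *
to(-13,165,53);look('w19')"
```

```text
now [  3.2 173.6  54.5] F [ 7.3  5.2 -6. ] t 14.35
shift [ 1.2 16.2 -8.6] turn [-0.001  0.008  0.013]
local [  3.2 173.6  54.5] F [ 7.3  5.2 -6. ] t 14.35 q [0.504  0.3699 0.1199 1.3053 0.0023 0.4014]
tool z yaw deg 5.878249481720964 x [ 0.0126  0.0095 -0.9999]
```

View pics/w19.png

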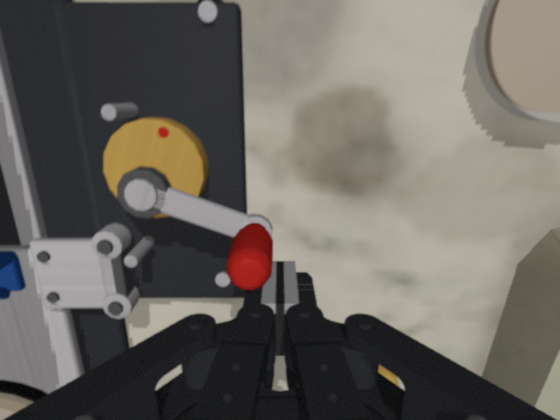

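Lever about 73° from +x, with the fingers now on the +x side of the knob. I push in -x.

>>> {"name": "jog_arm", "arguments": {
  "steps": [
    [[0,9,-2,0,0,0.013],[0,9,-1,0,0,0],[0,9,0,0,0,0],[0,9,-1,0,0,0],[0,9,-2,0,0,0]]
  ]
}}

```text
time_s: 14.9
eef_pos: [488.0, 370.6, 54.8]
ee_rot: [0.484, -0.524, 0.46, 0.529]
wrist_force: [4.7, 1.1, -3.6]
opening: 0.1
```

```bash
python3 -c "
from h import *
to(-38,169,53);look('w20')"
```

```text
now [-37.  179.7  54.8] F [ 4.7  1.1 -3.6] t 14.9
shift [  1.5   1.1 -10.7] turn [0.006 0.027 0.021]
local [-37.  179.7  54.8] F [ 4.7  1.1 -3.6] t 14.9 q [ 0.5318  0.2718 -0.0021  1.2665  0.0159  0.4227]
tool z yaw deg 6.283740847647683 x [ 0.0181  0.0291 -0.9994]
```

View pics/w20.png

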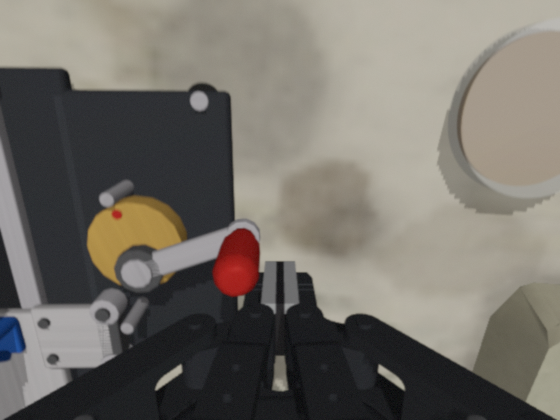

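>>> {"name": "jog_arm", "arguments": {
  "steps": [
    [[0,8,-3,0,0.027,0.021],[0,8,-4,0,0,0],[0,8,-4,0,0,0],[0,8,-5,0,0,0],[0,6,-7,0,0,0]]
  ]
}}

```text
time_s: 15.45
eef_pos: [453.7, 350.4, 57.0]
ee_rot: [0.476, -0.528, 0.465, 0.528]
wrist_force: [1.2, 3.8, -1.9]
opening: 0.1
```

```bash
python3 -c "
from h import *
to(-66,161,53);look('w21')"
```

```text
now [-73.2 163.1  57. ] F [ 1.2  3.8 -1.9] t 15.45
shift [ 4.1 -7.1 -2.3] turn [0.011 0.011 0.012]
local [-73.2 163.1  57. ] F [ 1.2  3.8 -1.9] t 15.45 q [ 0.5377  0.1877 -0.0964  1.2711  0.0053  0.4233]
tool z yaw deg 6.562943129652604 x [ 0.0106  0.0125 -0.9999]
```

View pics/w21.png

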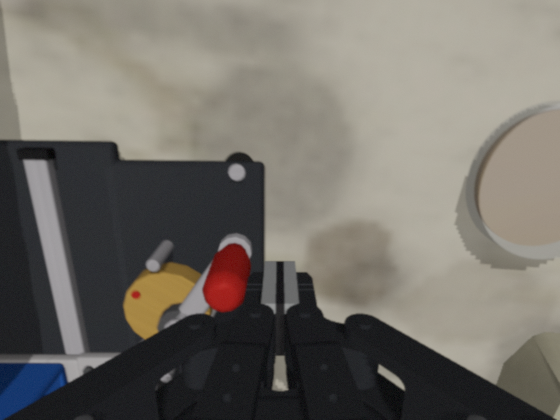

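Lever about 145° round, so I push mostly in -y.

>>> {"name": "jog_arm", "arguments": {
  "steps": [
    [[2,3,-6,0.011,0.011,0.012],[1,4,-8,0,0,0],[0,3,-8,0,0,0],[0,1,-6,0,0,0]]
  ]
}}

```text
time_s: 15.9
eef_pos: [442.6, 324.0, 56.7]
ee_rot: [0.475, -0.523, 0.471, 0.529]
wrist_force: [0.7, 4.3, -0.7]
opening: -0.1
```

```bash
python3 -c "
from h import *
to(-88,132,53);look('w22')"
```

```text
now [-86.9 138.1  56.7] F [ 0.7  4.3 -0.7] t 15.9
shift [ 3.7  1.1 -6.1] turn [ 0.002  0.01  -0.002]
local [-86.9 138.1  56.7] F [ 0.7  4.3 -0.7] t 15.9 q [ 0.5038  0.1397 -0.1513  1.278   0.01    0.3981]
tool z yaw deg 6.058016279234389 x [-0.0032  0.0097 -0.9999]
```

View pics/w22.png

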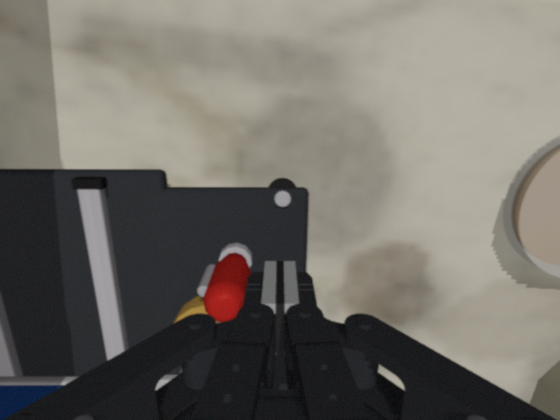

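>>> {"name": "jog_arm", "arguments": {
  "steps": [
    [[2,0,-5,0,0.01,0],[0,0,-5,0,0,0],[0,0,-4,0,0,0],[0,0,-4,0,0,0]]
  ]
}}

```text
time_s: 16.35
eef_pos: [442.3, 318.3, 56.0]
ee_rot: [0.478, -0.517, 0.465, 0.536]
wrist_force: [0.2, 14.2, -1.4]
opening: -0.2
```

```bash
python3 -c "
from h import *
to(-88,132,53);look('w23')"
```

```text
now [-87.8 132.4  56. ] F [ 0.2 14.2 -1.4] t 16.35
shift [ 3.   0.2 -0.5] turn [ 0.007  0.032 -0.004]
local [-87.8 132.4  56. ] F [ 0.2 14.2 -1.4] t 16.35 q [ 0.4825  0.1226 -0.1719  1.2687  0.0314  0.3717]
tool z yaw deg 6.349110379374545 x [-0.0079  0.0313 -0.9995]
```

View pics/w23.png

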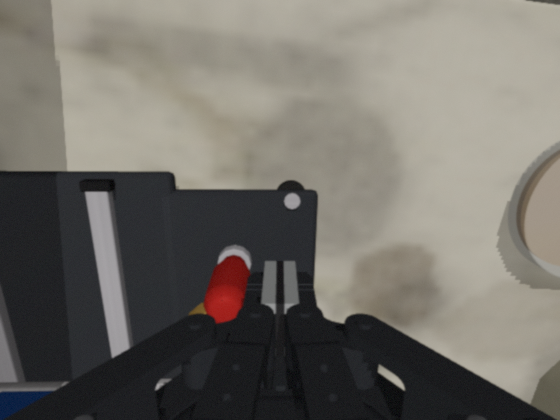

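14 N at TCP y=132, so the knob is at about y 109, consistent with the stop. I'll back off, rise and check from above.

>>> {"name": "jog_arm", "arguments": {
  "steps": [
    [[0,0,10,0,0.032,0],[-15,4,12,0,0,0],[-25,8,0,0,0,0],[-30,10,0,0,0,0],[-30,10,0,0,0,0],[-30,10,0,0,0,0],[0,0,0,0,0,0]]
  ]
}}

```text
time_s: 17.1
eef_pos: [391.2, 325.0, 184.2]
ee_rot: [-0.459, 0.527, -0.487, -0.524]
wrist_force: [0.2, 0.2, 1.0]
opening: 0.1
```

```bash
python3 -c "
from h import *
to(-88,132,53);w,E,r,o=look('w24')
f=w['frame']
for n in ['scene','top']:
    c=imaging.camera(n); cv2.imwrite(f'pics/{n}1.png',cv2.resize(c['frame'][120:270,140:340],None,fx=4,fy=4,interpolation=cv2.INTER_CUBIC))
"
```

```text
now [-138.   144.3  184.2] F [0.2 0.2 1. ] t 17.1
shift [130.2 -53.4  -8.5] turn [ 0.002 -0.03  -0.026]
local [-138.   144.3  184.2] F [0.2 0.2 1. ] t 17.1 q [ 0.5706  0.042  -0.0012  1.5647 -0.015   0.4652]
tool z yaw deg 6.079621698729224 x [-0.0231 -0.0326 -0.9992]
```

View pics/w24.png

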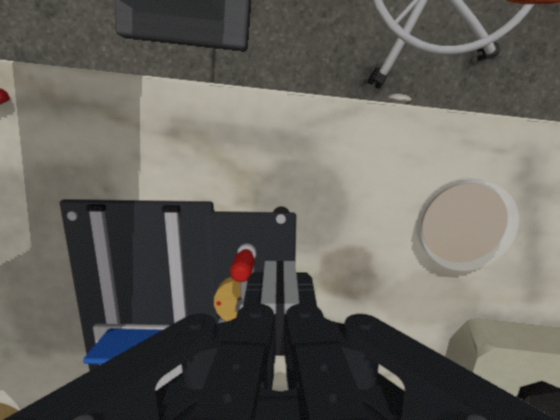

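View pics/top1.png

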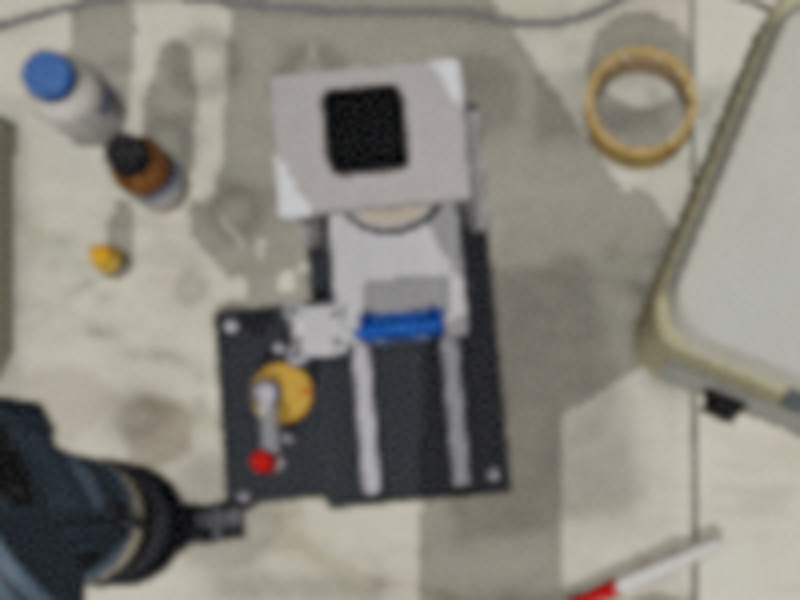

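View pics/scene1.png

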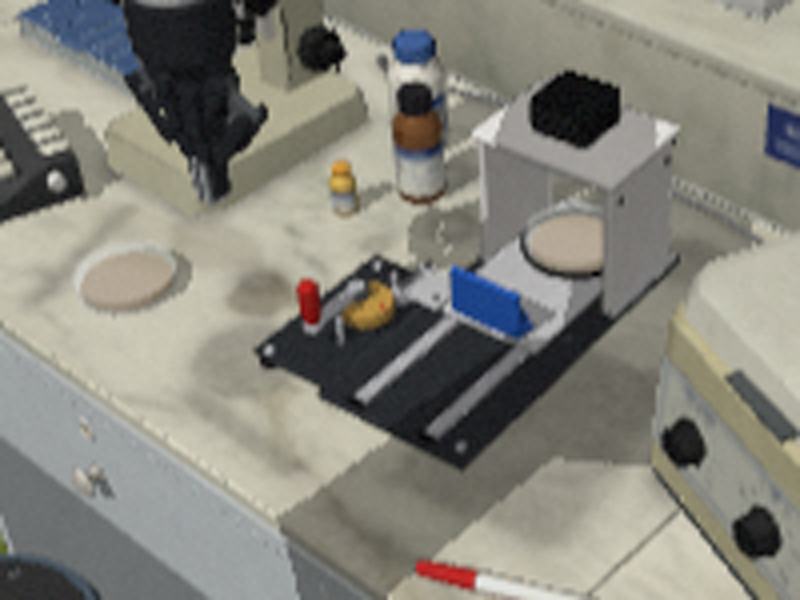

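All looks in place: knob at top (262,462), blue plate at (402,325), dish under the bridge, bystanders unmoved. I'll take one clear wrist view for numbers.

>>> {"name": "jog_arm", "arguments": {
  "steps": [
    [[0,10,-25,0,-0.03,-0.026],[0,0,-30,0,0,0],[0,0,-30,0,0,0],[0,0,0,0,0,0],[0,0,0,0,0,0]]
  ]
}}

```text
time_s: 17.75
eef_pos: [384.0, 231.1, 166.3]
ee_rot: [0.462, -0.522, 0.485, 0.529]
wrist_force: [0.4, 0.5, -0.1]
opening: -0.1
```

```bash
python3 - <<'E'
from h import *
w,E,r,o=look('w25'); np.savez('w25.npz',f=w["frame"],E=E)
f=w["frame"][170:360,140:440]; cv2.imwrite("pics/w25z.png",cv2.resize(f,None,fx=2.66,fy=2.66,interpolation=cv2.INTER_CUBIC))
E
```

```text
local [-154.8   51.7  166.3] F [ 0.4  0.5 -0.1] t 17.75 q [ 0.3957 -0.12   -0.1937  1.5304 -0.0052  0.292 ]
tool z yaw deg 5.955145856452687 x [-0.0288 -0.0176 -0.9994]
```

View pics/w25z.png

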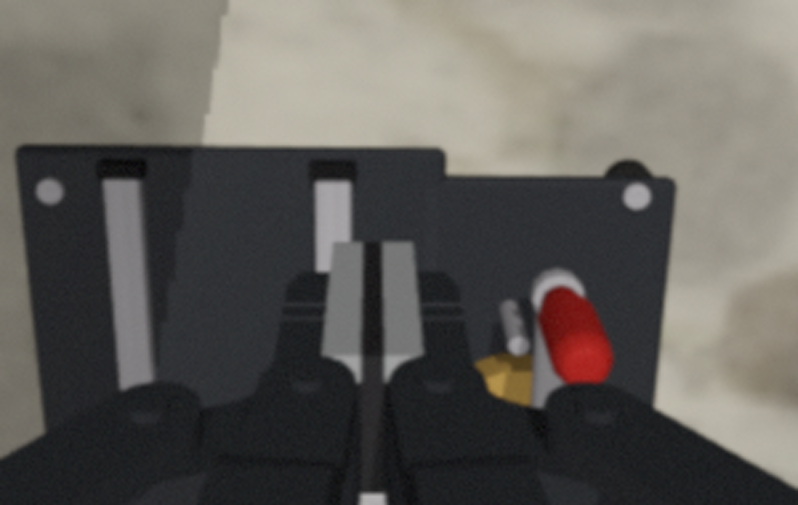

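The fingers hide the lever axis, so I move forward and higher.

```bash
python3 -c "
from h import *
to(-75,-10,215)"
```

```text
now [-155.    51.8  166.1] F [ 0.3 -0.3  0.4] t 17.8
shift [-50.4 -78.4 -62.6] turn [ 0.001 -0.015 -0.031]
```

>>> {"name": "jog_arm", "arguments": {
  "steps": [
    [[-25,0,-15,0,-0.015,-0.03],[-25,-15,-15,0,0,0],[0,-30,-15,0,0,0],[0,-30,-15,0,0,0],[0,0,0,0,0,0],[0,0,0,0,0,0]]
  ]
}}

```text
time_s: 18.4
eef_pos: [465.8, 182.0, 211.9]
ee_rot: [0.468, -0.525, 0.474, 0.529]
wrist_force: [0.0, -0.6, 0.3]
opening: -0.4
```

```bash
python3 - <<'E'
from h import *
w,E,r,o=look('w26'); np.savez('w26.npz',f=w["frame"],E=E)
E
```

```text
local [-78.6  -5.6 211.9] F [ 0.  -0.6  0.3] t 18.4 q [ 0.2385 -0.0093  0.0024  1.5928 -0.0002  0.1264]
tool z yaw deg 6.423258192811207 x [-0.0099 -0.0026 -0.9999]
```

View pics/w26.png

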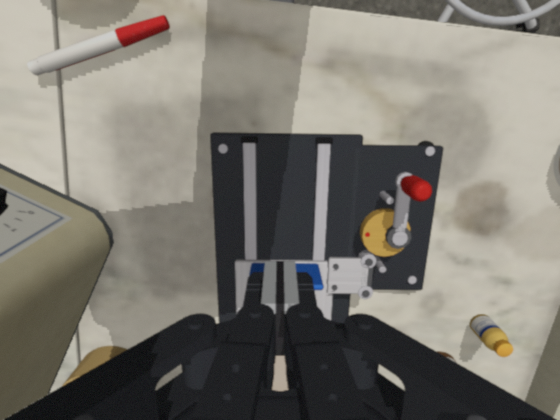

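```bash
python3 - <<'E'
from h import *
d=np.load('w26.npz');E=d["E"]; w=imaging.camera("wrist"); r,o=np.load("st.npy")
L=lambda u,v,z:(lambda p:(complex(p[0],p[1])-o)/r)(onz(w,u,v,z,E))
f=d["f"]; cv2.imwrite("pics/w26z.png",cv2.resize(f[160:310,220:440],None,fx=3.6,fy=3.6,interpolation=cv2.INTER_CUBIC))
a=L(399,238,44);b=L(403.5,181,42)
print("axis",a,"arm end",b,"arm deg from -x",np.degrees(np.angle((b-a)*-1)))
print("dot",L(367.5,234.5,34),"shuttle rear",L(236,261,27),L(280,261,27),"bed rear L/R",L(211,133,12),L(362,134,12),"rollers",L(368,261,36),L(366,292,36))
# initial
d1=np.load('w1.npz');T=np.eye(4);T[:3,:3]=d1["R"];T[:3,3]=d1["p"];E1=T@d1["mount"]
K=lambda u,v,z:(lambda p:(complex(p[0],p[1])-o)/r)(onz(w,u,v,z,E1))
print("init: shuttle rear",K(189.5,174.5,27),"rollers",K(326,172,36),K(324.5,207,36),"bed",K(172,157,12),"arm",np.degrees(np.angle(-(K(356,199,42)-K(347,254,44)))))
E
```

```text
axis (-34.53332680840198+109.03565004009336j) arm end (-89.9344571117813+107.75886783737039j) arm deg from -x 1.3202128541799756
dot (-34.056079150161246+81.19048526329584j) shuttle rear (-0.9083279175075231-50.68595236042302j) (-1.29808054783584-5.093235094459531j) bed rear L/R (-129.33425468169753-72.94367014362187j) (-129.5507647422213+73.2504514378527j) rollers (-6.314349408651409+83.508523106228j) (28.89526818493881+84.36116407370073j)
init: shuttle rear (-114.3450286321904-50.65480172679947j) rollers (-118.53748206841482+84.93634310798784j) (-82.90192521189353+84.82968095490328j) bed (-129.59832338499592-71.21548713356368j) arm -5.7563270748524555
```

View pics/w26z.png

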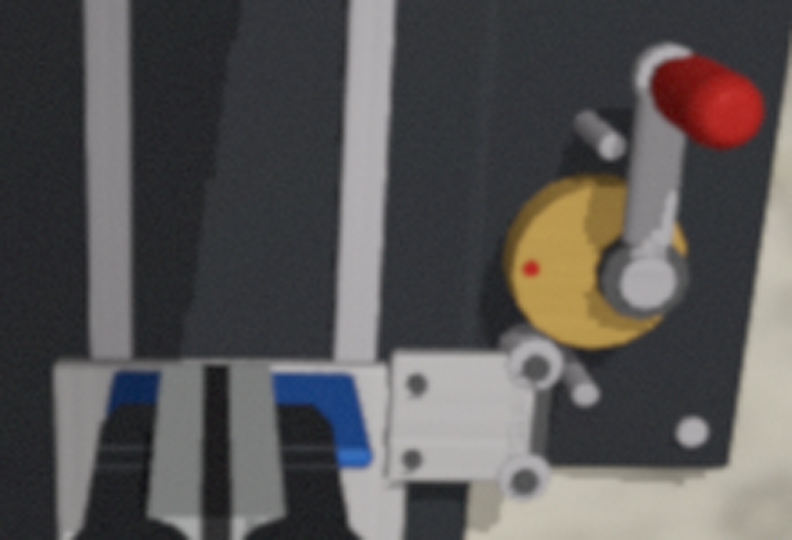

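Shuttle travel measures 113.4 mm against the 114 given. The lever is on its locked stop, within about 1° of -x. The dot faces the track, and the robot is clear. Handing in.

```bash
python3 -c "
from h import *
print(bot.close_job())"
```

```text
the job is handed in; nothing more can be done
None
```

The culture plate is loaded and locked under the camera. I handed the job in at about 18.4 s of the 69 s allowed.

1. **Lever out:** I pushed the lever round its outer side to the stop pin, pointing at the bridge within about 0.5°.
2. **Shuttle in:** I pushed the shuttle by its blue plate until the force rose to about 19 N (15 N of it along the push) at the end stop.
3. **Lever back:** I pushed the lever back round to its locked stop, where the force reached about 14 N.

**Last checks (wrist and top cameras):**
- **Shuttle:** it travelled about 113.4 mm of the nominal 114 mm. The 0.6 mm difference is within what the cameras can measure.
- **Lever and cam:** the lever is along -x within about 1.3°, with the red dot at the high point facing the track. The lever began about 5.8° off locked and now rests at the stop.
- **Surroundings:** the dish appears in its nest under the bridge, though the bridge hides part of it. The bystanders in these views showed no visible movement. I did not re-check the timer.
- **Robot:** it was clear of everything, with only about 0.6 N reading at the wrist, which is sensor noise.

**Disagreements:** my first bridge-corner measurements from the scene camera were 20–40 mm off, so I dropped them. I used the wrist-camera fit instead, which re-measured the cam axis to within about 1 mm. On both passes I briefly had to move the fingers back behind the knob; the highest force during those pushes was about 12 N.

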